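# Empty the bead shaker into the bowl

### The arm

A 6-joint arm with a two-finger parallel gripper is mounted at the origin on a cart in front of the work surface, level with it; the furniture and walls round the work are solid. World frame = base frame: x ahead of the robot, y to its left, z up, the work surface at z = 0. Lengths are in m, angles in degrees, forces in N, time in s.
With the tool pointing down it reaches from about 0.3 to 0.75 m from the base axis. Payload 8.5 kg.
Tool frame: the origin (TCP) lies at the very end of the fingers, on their centre line; the grasp point (between the pads) lies 19 mm behind it; z points along the fingers, y is the line along which they close (so a half turn about z gives the same grasp; the last joint's range is limited). The gripper opens to 85 mm and grips with 20 to 120 N. Pads are 22 mm wide; open, the fingers measure 114 mm over their backs; the gripper's body (76 mm by 85 mm) begins 54 mm behind the grasp point. The pads swing forward as they close: fully open they stand 13 mm farther back than shut.
Start: joints at [-82.237, 21.807, 74.336, -0, 83.858, -12.336], TCP at [0.189, -0.516, 0.231] pointing down, gripper open.
Joint ranges: [-178.18, 178.18], [-50.72, 133.34], [12.68, 142.11], [-81.47, 261.47], [9.98, 163.14], [-165.26, 165.26]. Speed limits (degrees/s): [136.94, 136.94, 180, 180, 180, 180].

### API

Orientations are given as a 3x3 rotation matrix whose columns are the frame's x, y, z axes.
In Python, from rig import env, imaging gives the robot as it stands. The module is installed in compiled form; this text tells all that it offers.
- The arm moves only by the tool arm_command, never from a script. Its arguments are lists of equal length, an entry for each row: "turn": the turn, a rotation vector about the tool's x, y, z in units of 5 degrees (1.0 is 5 degrees), a list of three; "xyz": the shift along the tool's x, y, z in units of 50 mm (1.0 is 50 mm), a list of three; "claw": the finger opening in mm, from 0 to 85.4. A call has 1 to 12 rows; each row shifts and turns the commanded pose from where the row before left it, along the tool's axes as they then stand; what a row does not reach is not made up. A row lasts 1/10 s, in which the tool goes at most 50 mm and 8.59 degrees, less where a joint would pass 70% of its speed; a pose out of reach is approached as far as the arm can. A call is refused whole if a number of a shift passes 1 or a number of a turn 1, either way. A call with a gripper value outside its range is refused whole. The fingers move at their own pace and stop on an object; "squeeze" is the grip in N (left out, the last holds). Time passes only in rows, so rows that do not move let the fingers close. It gives the time, the measured TCP pose, the force, the opening and the grip force at its end, in the units of the state.
- env.observe(): the state, without advancing time (a new reading comes with each control period).
- imaging.get_image(name): name is "scene" or "side" or "wrist"; returns (picture, depth): 420x560x3 uint8, blue, green, red; 420x560 float32, m along the optical axis (not along the pixel's ray), 0 where there is no reading.
- imaging.camera_info(name): a dict with "camera_matrix" (3x3 intrinsics, pixels), "rvec" (rotation vector, rad) and "tvec" (3), from world to camera coordinates, as OpenCV has them. Camera axes: x right, y down, z forward; pixel columns grow to the right and rows downward; lengths in m; the calibration is good to about 2 mm. The wrist camera is an equidistant fisheye: a pixel r from the principal point sees the ray r / f radians off the axis. A picture is of the moment at which its call begins: read the wrist's pose just before it. camera_info takes no time and is no camera call; for the wrist camera it gives the pose at the moment of the call.
- env.close_job(): hands the job in; it is judged then, once.
The state is a dict: "time_s": time; "q": joint angles; "qvel": joint speeds; "joint_efforts": joint torques, N m; "position": TCP position; "tool_rot": TCP orientation; "ft_force": force on the tool from outside, world axes, zero at the start; "wrist_torque": the same for the moment, N m; "grip_width": finger opening in m; "gripper_force": force on a finger pad.
Only numpy, scipy, OpenCV 4.12 (cv2) and the standard library are available. Lean on these libraries where they do the work, as an engineer would, in place of code of your own. Each camera call takes 0.05 s, during which the arm holds its last target. There are 200 camera calls.

### The job

Some baking beads too big for the holes are left in the clear shaker jar on the tilting stand. Unscrew its perforated steel cap (anticlockwise, a quarter turn frees it), lift it off and lay it flat on the bare worktop, and only then tip the jar over so that all the beads pour into the bowl. Leave the bowl in its place, and do not disturb the salt shaker or the spice jar.

Things in the scene. Friction and masses are not known exactly. Their poses are not given: they have to be found in the camera images.
- stand: tilting stand, fixed to the worktop: wooden foot (60 mm behind to 12 mm ahead of the origin, 86 wide, 10 high), two steel cheeks, outer faces 78 mm apart, top 126 mm up, with the jar between. Origin on the worktop below the pivot; pivot line along its y axis, 115 mm up; its +x axis (level) points to the bowl, the way the jar tips. Upright, the jar's axis is vertical through the origin
- jar (a joint): tilt of the clear straight jar, rad: 0 upright (start; a stop, cannot tip backward), grows as the mouth tips to the stand's +x, stop at 2.1, mouth down over the bowl. Jar: 50 mm across (inside 40, neck 46), from 26 mm below to 70 mm above the pivot. Stands upright by slight friction; 1 N near the rim pushes it over; past about 1 rad it falls on slowly by itself to the stop
- cap_center (a point): centre (half-way up) of the jar's round perforated steel cap, 60 mm across, 38 high, ribbed side, z up out of its top; starts 170 mm above the worktop. Bayonet: turned anticlockwise (seen from above) by 40 to 120 degrees, best 90, it is free and lifts straight up, clear after 40 mm; clockwise is a stop. Turns lightly. Its x axis is within 5 degrees of the stand's x while locked
- bowl: loose white ceramic bowl, 144 mm across the rim, 45 mm high, 0.6 kg, standing on the worktop before the stand; origin under its centre, about 97 mm along the stand's +x
- bead0_center (a point): white ceramic baking bead, a ball 16 mm across, 10 g, starts inside the jar; this point is its centre
- bead1_center (a point): white ceramic baking bead, a ball 16 mm across, 10 g, starts inside the jar; this point is its centre
- bead2_center (a point): white ceramic baking bead, a ball 16 mm across, 10 g, starts inside the jar; this point is its centre
- salt_shaker: bystander: loose glass salt shaker with a grey domed top, 44 mm across, 90 mm high, standing on the worktop; origin under its centre
- spice_jar: bystander: loose glass spice jar with a black cap, 41 mm across, 105 mm high, standing on the worktop; origin under its centre
- jar_mouth (a point): centre of the jar's rim, 70 mm above the pivot along the jar's axis; moves with the jar

How it is judged:
By the outcome, as a careful person would: the job done as asked, in the order asked, and still so for the second after the job is handed in, with the robot touching nothing.
It also fails if it takes over 61 s, if anything falls off the work surface, if the arm or the gripper's body presses on something with over 40 N, if the wrist force passes 120 N, or if a joint passes its speed limit or range.

## Working session

There is one attempt and no reset: what is moved stays moved. The work goes in short steps, Python scripts to look and compute and a tool call to move; the robot and the scene stay as the last step left them, time stands still between calls to the robot, and variables do not carry over. Pictures are saved under pics/ and viewed, at most 10 in all, crops included, and the job is handed in when it is done.

Besides the shell and the picture viewer there is one more tool, called after "Request:" as name(argument=value, ...), one argument or row to a line, values as JSON. arm_command: Moves the arm, as the interface text tells. Its arguments: {"type":"object","properties":{"turn":{"type":"array"},"xyz":{"type":"array"},"claw":{"type":"array"},"squeeze":{"type":"number"}},"required":["turn","xyz","claw"]}

```bash
mkdir -p pics; cat > h.py <<'E'
import numpy as np, cv2
from rig import env, imaging
def cam(n):
    c=imaging.camera_info(n); K=np.array(c["camera_matrix"]);R=cv2.Rodrigues(np.array(c["rvec"],float))[0];t=np.array(c["tvec"],float).ravel();return K,R,t
def cloud(n,d,K,R,t):
    v,u=np.mgrid[:d.shape[0],:d.shape[1]]
    P=np.stack([(u-K[0,2])/K[0,0]*d,(v-K[1,2])/K[1,1]*d,d],-1)
    return (P-t)@R
E
python3 - <<'E'
from h import *
s=env.observe();print(s["time_s"],s["position"],s["tool_rot"])
ims=[]
for n in("scene","side"):
    K,R,t=cam(n);im,d=imaging.get_image(n);print(n,K.round(1).tolist(),"campos",(-R.T@t).round(3))
    np.savez(f"{n}.npz",im=im,d=d,K=K,R=R,t=t);cv2.imwrite(f"pics/{n}.png",im)
E
```

```text
0.0 [ 0.18897341 -0.51620398  0.23069929] [[ 9.39109601e-01  3.43617702e-01 -1.79306966e-04]
 [ 3.43617583e-01 -9.39108505e-01  1.47388296e-03]
 [ 3.38063580e-04 -1.44575066e-03 -9.99998898e-01]]
scene [[490.0, 0.0, 281.9], [0.0, 490.0, 213.4], [0.0, 0.0, 1.0]] campos [ 0.178 -0.96   0.565]
side [[428.7, 0.0, 278.6], [0.0, 428.7, 210.8], [0.0, 0.0, 1.0]] campos [0.28  0.308 0.688]
```

View pics/scene.png

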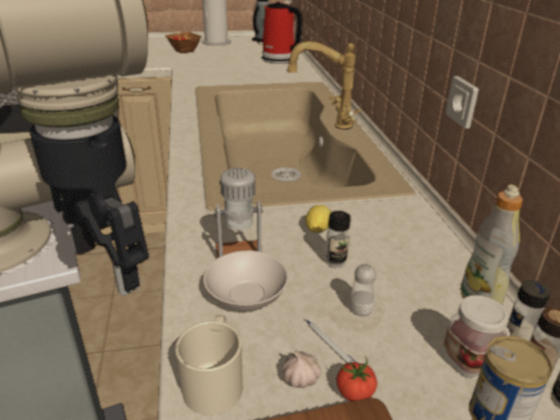

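View pics/side.png

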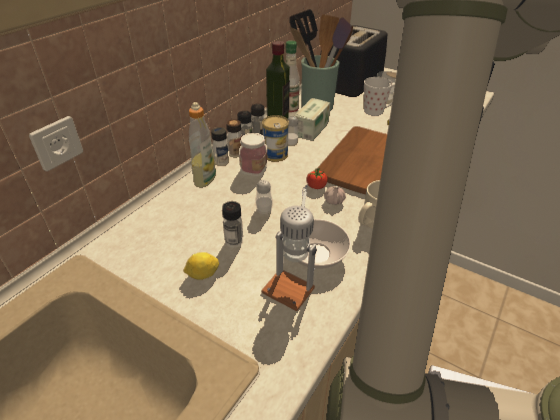

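The scene view shows the cap at (238,183), the bowl at (245,280), the spice jar at (338,240) and the salt shaker at (364,290). In the side view the cap is at (296,220) and the bowl at (320,244).

```bash
python3 - <<'E'
from h import *
C=[]
for n in("scene","side"):
    z=np.load(n+".npz");P=cloud(n,z["d"],z["K"],z["R"],z["t"]);ok=z["d"]>0
    C.append((n,P,ok,z))
    for nm,(u,v) in dict(scene=dict(cap=(238,175),bowl=(245,293),spice=(339,218),salt=(364,270),lemon=(318,215),garlic=(300,370),mug=(210,340),foot=(240,250)),side=dict(cap=(297,212),bowl=(322,254),spice=(232,208),salt=(264,186),foot=(290,290)))[n].items():
        print(n,nm,P[v,u].round(3))
def circ(xy):
    A=np.c_[2*xy,np.ones(len(xy))];s=np.linalg.lstsq(A,(xy**2).sum(1),rcond=None)[0]
    return s[:2].round(4),np.sqrt(s[2]+s[:2]@s[:2]).round(4),len(xy)
cap0=C[0][1][175,238]
for n,P,ok,z in C:
    near=ok&(np.hypot(P[...,0]-cap0[0],P[...,1]-cap0[1]-.02)<.06)
    top=near&(P[...,2]>.15)
    print(n,"cap z pct",np.percentile(P[top][:,2],[1,50,90,99]).round(3))
    side=near&(P[...,2]>.158)&(P[...,2]<.183)
    print(" side",circ(P[side][:,:2]), "topmean",P[near&(P[...,2]>.185)][:,:2].mean(0))
    b0=C[0][1][293,245]
    rim=ok&(np.abs(P[...,2]-.043)<.004)&(np.hypot(P[...,0]-b0[0],P[...,1]-b0[1])<.11)
    print(" rim",circ(P[rim][:,:2]))
# topview
res=.001;x0,y0=.15,-.85;H=np.zeros((600,450,3),np.uint8);Z=np.full((600,450),-1.)
for n,P,ok,z in C:
    m=ok&(P[...,2]<.25)&(P[...,2]>-.02)
    i=((P[...,0]-x0)/res).astype(int);j=((P[...,1]-y0)/res).astype(int);m&=(i>=0)&(i<450)&(j>=0)&(j<600)
    for a,b,h,c in zip(j[m],i[m],P[...,2][m],z["im"][m]):
        if h>Z[a,b]: Z[a,b]=h;H[a,b]=c
H=cv2.dilate(H,np.ones((2,2)))
for k in range(0,450,50): cv2.putText(H,f"{x0+k*res:.2f}",(k,10),0,.35,(0,255,255))
for k in range(0,600,50): cv2.putText(H,f"{y0+k*res:.2f}",(0,k+10),0,.35,(0,255,0))
cv2.imwrite("pics/top.png",H)
E
```

```text
scene cap [ 0.431 -0.266  0.188]
scene bowl [ 0.406 -0.348  0.003]
scene spice [ 0.591 -0.34   0.105]
scene salt [ 0.564 -0.464  0.086]
scene lemon [ 0.608 -0.238  0.049]
scene garlic [ 0.402 -0.564  0.039]
scene mug [ 0.304 -0.479  0.056]
scene foot [ 0.441 -0.234  0.009]
side cap [ 0.43  -0.265  0.187]
side bowl [ 0.391 -0.352  0.007]
side spice [ 0.588 -0.327  0.106]
side salt [ 0.56  -0.449  0.084]
side foot [ 0.428 -0.23   0.01 ]
scene cap z pct [0.151 0.179 0.188 0.189]
 side (array([ 0.4305, -0.2599]), np.float64(0.0292), 484) topmean [ 0.42909291 -0.26388805]
 rim (array([ 0.4068, -0.3511]), np.float64(0.0694), 725)
side cap z pct [0.152 0.185 0.189 0.19 ]
 side (array([ 0.4286, -0.2592]), np.float64(0.0294), 357) topmean [ 0.42734098 -0.25587492]
 rim (array([ 0.4178, -0.3415]), np.float64(0.0801), 312)
```

View pics/top.png

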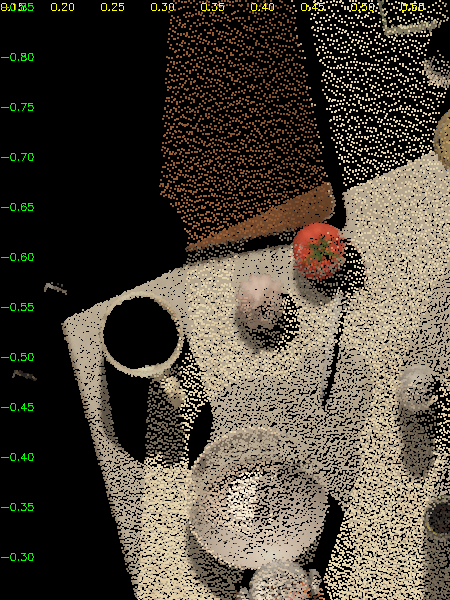

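```bash
python3 - <<'E'
from h import *
Z=np.full((30,45),-9.);N=np.zeros((30,45),int);x0,y0=.22,-.30;r=.01
Q=[]
for n in("scene","side"):
    z=np.load(n+".npz");P=cloud(n,z["d"],z["K"],z["R"],z["t"]);m=(z["d"]>0)
    q=P[m];q=q[q[:,2]<.3];Q.append(q)
q=np.vstack(Q)
i=((q[:,0]-x0)/r).astype(int);j=((q[:,1]-y0)/r).astype(int);k=(i>=0)&(i<45)&(j>=0)&(j<30)&(q[:,0]>x0)&(q[:,1]>y0)
np.maximum.at(Z,(j[k],i[k]),q[k][:,2])
print("x:",x0,"step .01; z mm")
for a in range(30): print(f"{y0+a*r:.2f}"," ".join("  ." if v<-5 else f"{v*1000:3.0f}" for v in Z[a]))
w=q[(q[:,2]>.06)&(q[:,2]<.126)&(np.hypot(q[:,0]-.4295,q[:,1]+.2595)<.06)]
rr=np.hypot(w[:,0]-.4295,w[:,1]+.2595);w=w[rr>.03]
L=w[w[:,0]<.4295][:,:2].mean(0);R=w[w[:,0]>.4295][:,:2].mean(0);print(len(w),L,R,np.degrees(np.arctan2(*(R-L)[::-1])))
E
```

```text
x: 0.22 step .01; z mm
-0.30   .   .   .   .   .  -0   2   2   2   2   3   2   1  46  46  47  40  39  36  36 178 183  45  44   2   .   3   2   2   2   3   1   1   2   2   1   3   2   2   1   2   2   1   3   1
-0.29   .   .   .   .   .  -1   1   3   2   3   1   3   3   2   2  47  46  47 183 187 189 189 187 183  98   3   2   2   2   2   2   2   2   2   1   3   1   3   1   2   2   2   1   1   1
-0.28   .   .   .   .   .  -4   2   3   2   4   1   3   2   2   3   2   2   3 188 189 190 190 190 188 127 121   2   2   1   3   3   1   2   1   2   2   2   3   4   2   0   .   .   1   2
-0.27   .   .   .   .   .   .   0   3   3   2   3   2   2   3   2   2   2 177 190 191 191 190 190 188 127 122   2   2   1   2   3   2   3   2   2   2   2   2   0   1   .   .   .   .   1
-0.26   .   .   .   .   .   .   2   2   2   1   1   1   3   2   2   3 126 183 190 191 190 190 191 189 124  10   2   3   1   2   1   2   3   3   2   2   2   1  29  31   .   .   .   .   1
-0.25   .   .   .   .   .   .   0   2   2   2   2   1   3   3   1   2 124 170 189 190 191 190 190 187  12  11   2   2   3   4   3   2   3   2   3  
[... 3905 characters left out ...]
  6   6   7  -4 -12 -31 -47 -81 -100 -113
-0.03   .   .   . 100 107 234 298 168   .   .   .   .   1   2   2   2   1   2   3   2   2  11  11   9   8   8   8   8   9   8   7   8   7   6  -3  -9 -26 -47 -74 -87 -111 -116 -120 -128 -129
-0.02   .   .   .  86  87 299 299 179   .   .   .   .  -0   3   2   2   2   1   3   3   4  11  10  10  10   8   8   8   8   7   7   7   2 -33 -52 -88 -104 -112 -119 -126 -131 -131 -136 -137 -139
-0.01   .   .   .  70 295 300 281 183 138   .   .   .  -2   2   2   2   3   2   2   2   3   7  12  11   8   9   8   9   8   7   7  -1 -45 -70 -104 -118 -124 -129 -132 -135 -138 -140 -139 -142 -142
656 [ 0.39335598 -0.25083966] [ 0.46326321 -0.26896429] -14.534865271488766
```

Request:
arm_command(
  turn=[
    [0,0,0],
    [0,0,0],
    [0,0,0],
    [0,0,0],
    [0,0,0],
    [0,0,0],
    [0,0,0],
    [0,0,0],
    [0,0,0],
    [0,0,0],
    [0,0,0],
  ],
  xyz=[
    [0.63,-0.32,0],
    [0.63,-0.32,0],
    [0.63,-0.32,0],
    [0.63,-0.32,0],
    [0.63,-0.32,0],
    [0.63,-0.32,0],
    [0.63,-0.32,0],
    [0.63,-0.32,0],
    [0.63,-0.32,0],
    [0.61,-0.29,0],
    [0,0,0],
  ],
  claw=[85,85,85,85,85,85,85,85,85,85,85],
)

```text
time_s: 1.2
position: [0.4311, -0.2571, 0.2311]
tool_rot: [[0.938, 0.347, 0.0], [0.347, -0.938, 0.001], [0.0, -0.001, -1.0]]
ft_force: [-0.3, -1.0, -0.1]
grip_width: 0.0851
gripper_force: 0.0
```

```bash
python3 - <<'E'
from h import *
s=env.observe();print(s["time_s"],s["position"],s["q"],s["ft_force"])
K,R,t=cam("wrist");im,d=imaging.get_image("wrist");cv2.imwrite("pics/w1.png",im)
f=K[0,0];v,u=np.mgrid[:420,:560];a=(u-K[0,2])/f;b=(v-K[1,2])/f;r=np.hypot(a,b)+1e-9
P=np.stack([np.tan(r)*a/r*d,np.tan(r)*b/r*d,d],-1);P=(P-t)@R
top=(d>0)&(np.abs(P[...,2]-.189)<.006)&(np.hypot(P[...,0]-.4295,P[...,1]+.2595)<.045)
w=P[top][:,:2].astype(np.float32);c,rad=cv2.minEnclosingCircle(w);print(len(w),c,rad,w.mean(0),P[top][:,2].mean(),f,(-R.T@t))
E
```

```text
1.2 [ 0.4311154  -0.25709655  0.23107164] [-4.43704551e+01  1.70052998e+01  8.17410880e+01  4.40235764e-02
  8.12929282e+01  2.52922833e+01] [-0.28226318 -1.0229813  -0.10997545]
6087 (0.430675745010376, -0.25879359245300293) 0.02988201193511486 [ 0.43371612 -0.25776914] 0.18820390032401887 325.19226210127806 [ 0.50324943 -0.22980534  0.3739093 ]
```

View pics/w1.png

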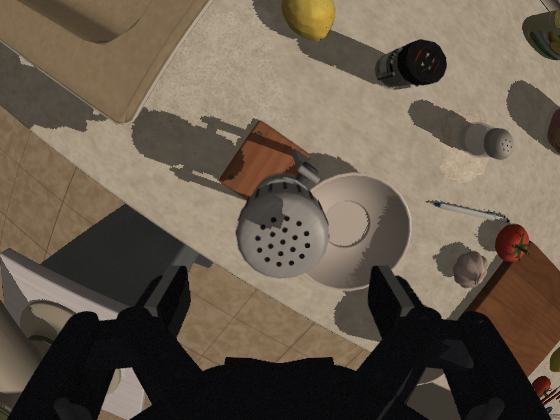

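Wrist view: the cap is at (284,232), centred between the fingertips at (180,295) and (390,295), with the stand foot behind it and the bowl ahead. I'll descend and grip.

Request:
arm_command(
  turn=[
    [0,0,0],
    [0,0,0],
    [0,0,0],
    [0,0,0],
    [0,0,0],
    [0,0,0],
    [0,0,0],
    [0,0,0],
    [0,0,0],
    [0,0,0],
    [0,0,0],
    [0,0,0],
  ],
  xyz=[
    [-0.03,0.03,0.4],
    [0,0,0.4],
    [0,0,0.4],
    [0,0,0.3],
    [0,0,0.16],
    [0,0,0],
    [0,0,0],
    [0,0,0],
    [0,0,0],
    [0,0,0],
    [0,0,0],
    [0,0,0],
  ],
  claw=[85,85,85,85,85,85,75,68,64,60,57,57],
  squeeze=40,
)

```text
time_s: 2.45
position: [0.4287, -0.2618, 0.1491]
tool_rot: [[0.939, 0.344, 0.001], [0.344, -0.939, -0.001], [0.0, 0.001, -1.0]]
ft_force: [-1.9, 0.7, 6.6]
grip_width: 0.0593
gripper_force: 42.6
```

Request:
arm_command(
  turn=[
    [0,0,0],
    [0,0,0],
    [0,0,0],
    [0,0,0],
  ],
  xyz=[
    [0,0,0],
    [0,0,0],
    [0,0,0],
    [0,0,0],
  ],
  claw=[50,50,50,50],
)

```text
time_s: 2.85
position: [0.4287, -0.2618, 0.1491]
tool_rot: [[0.939, 0.344, 0.001], [0.344, -0.939, -0.001], [0.0, 0.001, -1.0]]
ft_force: [-1.5, 0.7, 5.6]
grip_width: 0.0593
gripper_force: 42.6
```

Request:
arm_command(
  turn=[
    [0,0,-1],
    [0,0,-1],
    [0,0,-1],
    [0,0,-1],
    [0,0,-1],
    [0,0,-1],
  ],
  xyz=[
    [0,0,0],
    [0,0,0],
    [0,0,0],
    [0,0,0],
    [0,0,0],
    [0,0,0],
  ],
  claw=[50,50,50,50,50,50],
)

```text
time_s: 3.45
position: [0.429, -0.262, 0.1491]
tool_rot: [[0.639, 0.769, 0.002], [0.769, -0.639, -0.001], [-0.0, 0.002, -1.0]]
ft_force: [0.1, -0.6, 4.3]
grip_width: 0.0593
gripper_force: 42.5
```

Request:
arm_command(
  turn=[
    [0,0,-1],
    [0,0,-1],
    [0,0,-1],
    [0,0,-1],
    [0,0,-1],
    [0,0,-1],
    [0,0,-1],
    [0,0,-1],
    [0,0,-1],
    [0,0,-1],
    [0,0,-1],
    [0,0,-1],
  ],
  xyz=[
    [0,0,0],
    [0,0,0],
    [0,0,0],
    [0,0,0],
    [0,0,0],
    [0,0,0],
    [0,0,0],
    [0,0,0],
    [0,0,0],
    [0,0,0],
    [0,0,0],
    [0,0,0],
  ],
  claw=[50,50,50,50,50,50,50,50,50,50,50,50],
)

```text
time_s: 4.65
position: [0.4298, -0.2629, 0.1492]
tool_rot: [[-0.347, 0.938, 0.004], [0.938, 0.347, -0.003], [-0.004, 0.002, -1.0]]
ft_force: [5.5, -3.1, 0.5]
grip_width: 0.0592
gripper_force: 42.7
```

```bash
python3 - <<'E'
from h import *
s=env.observe();print(s["time_s"],s["position"],s["q"],s["ft_force"],s["wrist_torque"])
im,d=imaging.get_image("wrist");cv2.imwrite("pics/w2.png",im)
E
```

```text
4.65 [ 0.42979005 -0.2628903   0.14917875] [-4.49493407e+01  2.16907987e+01  8.94313824e+01  1.97967633e-02
  6.85934594e+01 -6.52408067e+01] [ 5.53092722 -3.10810248  0.49456866] [-0.52411065 -0.75908574 -0.07559552]
```

View pics/w2.png

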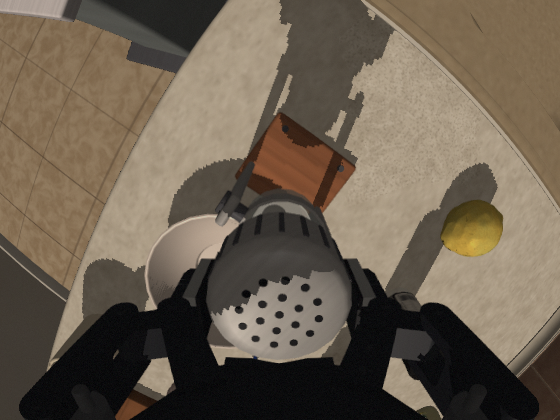

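The cap is at (280,290) between both pads, and its hole pattern has turned with the gripper. I'll lift straight up.

Request:
arm_command(
  turn=[
    [0,0,0],
    [0,0,0],
    [0,0,0],
    [0,0,0],
  ],
  xyz=[
    [0,0,-0.1],
    [0,0,-0.1],
    [0,0,-0.1],
    [0,0,0],
  ],
  claw=[50,50,50,50],
)

```text
time_s: 5.1
position: [0.4298, -0.2623, 0.1643]
tool_rot: [[-0.344, 0.939, 0.004], [0.939, 0.344, -0.002], [-0.003, 0.003, -1.0]]
ft_force: [5.3, -1.0, 3.7]
grip_width: 0.0592
gripper_force: 45.2
```

Request:
arm_command(
  turn=[
    [0,0,0],
    [0,0,0],
    [0,0,0],
    [0,0,0],
    [0,0,0],
    [0,0,0],
    [0,0,0],
  ],
  xyz=[
    [0,0,-0.2],
    [0,0,-0.2],
    [0,0,-0.2],
    [0,0,-0.2],
    [0,0,-0.3],
    [0,0,-0.3],
    [0,0,0],
  ],
  claw=[50,50,50,50,50,50,50],
)

```text
time_s: 5.8
position: [0.4289, -0.2621, 0.2353]
tool_rot: [[-0.344, 0.939, 0.002], [0.939, 0.344, -0.003], [-0.003, 0.001, -1.0]]
ft_force: [-0.3, 1.4, -1.1]
grip_width: 0.0594
gripper_force: 45.7
```

```bash
python3 - <<'E'
from h import *
s=env.observe();print(s["time_s"],s["position"],s["ft_force"])
im,d=imaging.get_image("scene");a=im[130:310,170:350];im2,_=imaging.get_image("side");b=im2[150:330,220:400]
cv2.imwrite("pics/s2.png",cv2.resize(np.hstack([a,b]),None,fx=2.2,fy=2.2))
E
```

```text
5.8 [ 0.42887281 -0.26208769  0.23529975] [-0.26467735  1.36194234 -1.1064371 ]
```

View pics/s2.png

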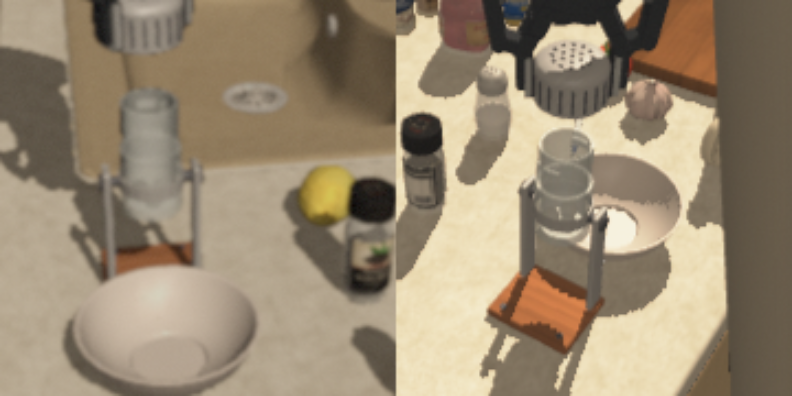

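The cap is off in both views: it hangs from the gripper and the jar stands open and upright, with the bowl untouched. Next I'll carry it to bare worktop behind the stand, at about (0.48, -0.155).

Request:
arm_command(
  turn=[
    [0,0,0],
    [0,0,0],
    [0,0,0],
    [0,0,0],
    [0,0,0],
    [0,0,0],
    [0,0,0],
    [0,0,0],
    [0,0,0],
    [0,0,0],
    [0,0,0],
    [0,0,0],
  ],
  xyz=[
    [0.33,0.34,0],
    [0.33,0.34,0],
    [0.33,0.34,0],
    [0.33,0.34,0],
    [0.34,0.33,0],
    [0,0,0.5],
    [0,0,0.6],
    [0,0,0.7],
    [0,0,0.7],
    [0,0,0.6],
    [0,0,0.6],
    [0,0,0.4],
  ],
  claw=[50,50,50,50,50,50,50,50,50,50,50,50],
)

```text
time_s: 7.1
position: [0.4781, -0.154, 0.0257]
tool_rot: [[-0.344, 0.939, -0.003], [0.939, 0.344, 0.002], [0.003, -0.002, -1.0]]
ft_force: [0.9, -0.1, -0.5]
grip_width: 0.0596
gripper_force: 45.7
```

Request:
arm_command(
  turn=[
    [0,0,0],
    [0,0,0],
    [0,0,0],
    [0,0,0],
  ],
  xyz=[
    [0,0,0.1],
    [0,0,0.1],
    [0,0,0],
    [0,0,0],
  ],
  claw=[50,50,50,50],
)

```text
time_s: 7.5
position: [0.4797, -0.1549, 0.0191]
tool_rot: [[-0.344, 0.939, 0.001], [0.939, 0.344, -0.001], [-0.001, 0.001, -1.0]]
ft_force: [0.2, 0.1, -0.2]
grip_width: 0.0591
gripper_force: 45.7
```

Request:
arm_command(
  turn=[
    [0,0,0],
    [0,0,0],
    [0,0,0],
    [0,0,0],
    [0,0,0],
    [0,0,0],
  ],
  xyz=[
    [0,0,0.1],
    [0,0,0.1],
    [0,0,0.05],
    [0,0,0.03],
    [0,0,0],
    [0,0,0],
  ],
  claw=[50,50,50,50,50,50],
)

```text
time_s: 8.1
position: [0.4794, -0.1547, 0.0044]
tool_rot: [[-0.344, 0.939, 0.0], [0.939, 0.344, -0.0], [-0.0, 0.0, -1.0]]
ft_force: [0.9, -0.8, 0.2]
grip_width: 0.0592
gripper_force: 45.7
```

Request:
arm_command(
  turn=[
    [0,0,0],
    [0,0,0],
    [0,0,0],
    [0,0,0],
    [0,0,0],
  ],
  xyz=[
    [0,0,0.04],
    [0,0,0.03],
    [0,0,0],
    [0,0,0],
    [0,0,0],
  ],
  claw=[50,50,50,50,50],
)

```text
time_s: 8.6
position: [0.4794, -0.1547, 0.0009]
tool_rot: [[-0.344, 0.939, 0.0], [0.939, 0.344, -0.0], [-0.0, 0.0, -1.0]]
ft_force: [0.9, 0.2, -0.1]
grip_width: 0.0593
gripper_force: 45.7
```

Request:
arm_command(
  turn=[
    [0,0,0],
    [0,0,0],
    [0,0,0],
    [0,0,0],
  ],
  xyz=[
    [0,0,0.02],
    [0,0,0.02],
    [0,0,0],
    [0,0,0],
  ],
  claw=[50,50,50,50],
)

```text
time_s: 9.0
position: [0.4793, -0.1547, -0.0012]
tool_rot: [[-0.344, 0.939, -0.0], [0.939, 0.344, 0.0], [0.0, -0.0, -1.0]]
ft_force: [-0.5, -0.3, -1.2]
grip_width: 0.0595
gripper_force: 45.7
```

Request:
arm_command(
  turn=[
    [0,0,0],
    [0,0,0],
    [0,0,0],
    [0,0,0],
    [0,0,0],
    [0,0,0],
    [0,0,0],
    [0,0,0],
    [0,0,0],
    [0,0,0],
    [0,0,0],
    [0,0,0],
  ],
  xyz=[
    [0,0,0],
    [0,0,0],
    [0,0,0],
    [0,0,0],
    [0,0,0],
    [0,0,0],
    [0,0,0],
    [0,0,-0.2],
    [0,0,-0.5],
    [0,0,-0.8],
    [0,0,-0.8],
    [0,0,0],
  ],
  claw=[62,65,70,76,82,85,85,85,85,85,85,85],
)

```text
time_s: 10.2
position: [0.4813, -0.1557, 0.1191]
tool_rot: [[-0.344, 0.939, 0.009], [0.939, 0.344, -0.005], [-0.008, 0.006, -1.0]]
ft_force: [0.1, -0.6, -1.2]
grip_width: 0.0852
gripper_force: 0.0
```

```bash
python3 - <<'E'
from h import *
s=env.observe();print(s["time_s"],s["position"],s["ft_force"])
im,d=imaging.get_image("scene");a=im[130:310,170:350];im2,_=imaging.get_image("side");b=im2[150:330,220:400]
cv2.imwrite("pics/s3.png",cv2.resize(np.hstack([a,b]),None,fx=2.2,fy=2.2))
E
```

```text
10.2 [ 0.48133051 -0.15572647  0.11910707] [ 0.12184021 -0.56837762 -1.15063779]
```

View pics/s3.png

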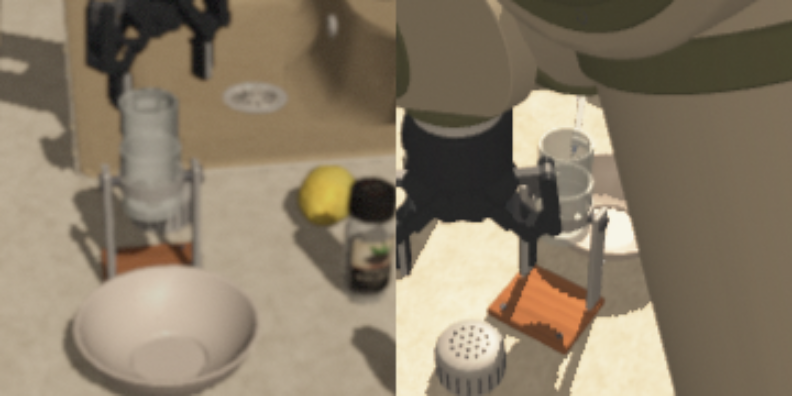

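The cap lies flat on the worktop at (470,355) in the right panel, well clear of the stand foot, and the jar is still upright. Next I'll rise, close the fingers and line up behind the jar.

Request:
arm_command(
  turn=[
    [0,0,0],
    [0,0,0],
    [0,0,0.99],
    [0,0,0.99],
    [0,0,0.99],
    [0,0,0.99],
    [0,0,0.99],
    [0,0,0.99],
    [0,0,0.99],
    [0,0,0],
  ],
  xyz=[
    [0,0,-0.4],
    [0,0,-0.5],
    [0,0,-0.4],
    [0,0,-0.3],
    [0,0,0],
    [0,0,0],
    [0,0,0],
    [0,0,0],
    [0,0,0],
    [0,0,0],
  ],
  claw=[85,85,60,40,20,0,0,0,0,0],
)

```text
time_s: 11.3
position: [0.4789, -0.1544, 0.1926]
tool_rot: [[0.252, 0.968, -0.002], [0.968, -0.252, 0.002], [0.001, -0.003, -1.0]]
ft_force: [0.4, 0.1, -0.9]
grip_width: 0.0002
gripper_force: 0.0
```

Request:
arm_command(
  turn=[
    [0,0,0],
    [0,0,0],
    [0,0,0],
    [0,0,0],
    [0,0,0],
    [0,0,0],
    [0,0,0],
  ],
  xyz=[
    [-0.3,-0.16,0],
    [-0.3,-0.16,0],
    [-0.3,-0.16,0],
    [-0.16,0,0.3],
    [0,0,0.3],
    [0,0,0.3],
    [0,0,0],
  ],
  claw=[0,0,0,0,0,0,0],
)

```text
time_s: 12.0
position: [0.4417, -0.1993, 0.1467]
tool_rot: [[0.249, 0.968, -0.004], [0.968, -0.249, 0.003], [0.002, -0.005, -1.0]]
ft_force: [0.5, -0.1, 0.4]
grip_width: -0.0
gripper_force: 0.0
```

Request:
arm_command(
  turn=[
    [0,0,0],
    [0,0,0],
    [0,0,0],
    [0,0,0],
    [0,0,0],
    [0,0,0],
    [0,0,0],
    [0,0,0],
    [0,0,0],
    [0,0,0],
    [0,0,0],
    [0,0,0],
  ],
  xyz=[
    [-0.1,0.04,-0.2],
    [-0.1,0.02,0],
    [-0.1,0,0],
    [-0.1,0,0],
    [-0.1,0,0],
    [-0.1,0,0],
    [-0.1,0,0],
    [-0.1,0,0],
    [-0.1,0,0],
    [-0.1,0,0],
    [-0.1,0,0],
    [0,0,0],
  ],
  claw=[0,0,0,0,0,0,0,0,0,0,0,0],
)

```text
time_s: 13.2
position: [0.4317, -0.2546, 0.1587]
tool_rot: [[0.252, 0.968, -0.0], [0.968, -0.252, -0.0], [-0.0, -0.0, -1.0]]
ft_force: [0.3, 0.3, 0.1]
grip_width: 0.0002
gripper_force: 0.0
```

Request:
arm_command(
  turn=[
    [0,0,0],
    [0,0,0],
    [0,0,0],
    [0,0,0],
    [0,0,0],
    [0,0,0],
    [0,0,0],
  ],
  xyz=[
    [-0.1,0,0],
    [-0.1,0,0],
    [-0.1,0,0],
    [-0.1,0,0],
    [-0.1,0,0],
    [-0.1,0,0],
    [0,0,0],
  ],
  claw=[0,0,0,0,0,0,0],
)

```text
time_s: 13.9
position: [0.4242, -0.2836, 0.1588]
tool_rot: [[0.252, 0.968, 0.0], [0.968, -0.252, -0.0], [-0.0, 0.0, -1.0]]
ft_force: [0.2, -0.4, -0.1]
grip_width: 0.0001
gripper_force: 0.0
```

```bash
python3 - <<'E'
from h import *
s=env.observe();print(s["time_s"],s["position"],s["ft_force"])
im,d=imaging.get_image("scene");a=im[130:310,170:350];im2,_=imaging.get_image("side");b=im2[150:330,220:400]
cv2.imwrite("pics/s4.png",cv2.resize(np.hstack([a,b]),None,fx=2.2,fy=2.2))
E
```

```text
13.9 [ 0.4242116  -0.28361803  0.15877036] [ 0.22975329 -0.37187237 -0.1099696 ]
```

View pics/s4.png

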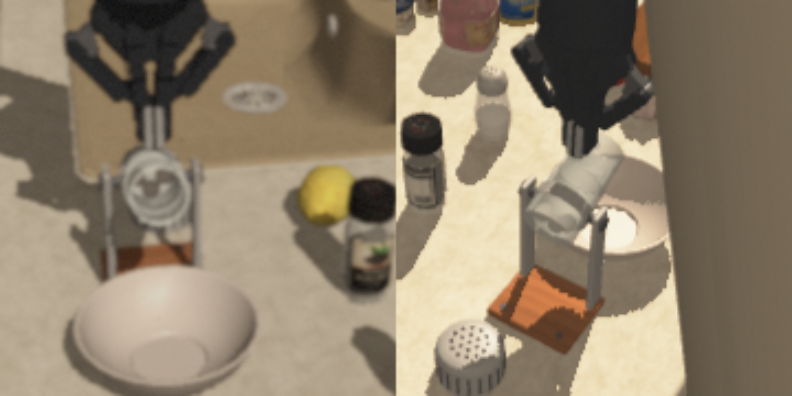

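The jar is tilted about 1 rad, its mouth facing the bowl at (157,185) in the left panel. I'll push a little further, then wait and back off upward.

Request:
arm_command(
  turn=[
    [0,0,0],
    [0,0,0],
    [0,0,0],
    [0,0,0],
    [0,0,0],
    [0,0,0],
    [0,0,0],
    [0,0,0],
    [0,0,0],
    [0,0,0],
    [0,0,0],
    [0,0,0],
  ],
  xyz=[
    [-0.1,0,0],
    [-0.1,0,0],
    [-0.1,0,0],
    [-0.1,0,0],
    [-0.1,0,0],
    [-0.1,0,0],
    [0,0,0],
    [0,0,0],
    [0,0,0],
    [0,0,0],
    [0,0,0],
    [0,0,0],
  ],
  claw=[0,0,0,0,0,0,0,0,0,0,0,0],
)

```text
time_s: 15.2
position: [0.4169, -0.3119, 0.1589]
tool_rot: [[0.251, 0.968, 0.0], [0.968, -0.251, -0.0], [-0.0, 0.0, -1.0]]
ft_force: [0.2, 0.1, -0.3]
grip_width: 0.0001
gripper_force: 0.0
```

Request:
arm_command(
  turn=[
    [0,0,0],
    [0,0,0],
    [0,0,0],
    [0,0,0],
    [0,0,0],
    [0,0,0],
    [0,0,0],
    [0,0,0],
    [0,0,0],
    [0,0,0],
    [0,0,0],
    [0,0,0],
  ],
  xyz=[
    [0,0,-0.3],
    [0,0,-0.5],
    [0,0,-0.5],
    [0.4,0,-0.4],
    [0.4,0,0],
    [0.4,0,0],
    [0.4,0,0],
    [0,0,0],
    [0,0,0],
    [0,0,0],
    [0,0,0],
    [0,0,0],
  ],
  claw=[0,0,0,0,0,0,0,0,0,0,0,0],
)

```text
time_s: 16.4
position: [0.4368, -0.2351, 0.2437]
tool_rot: [[0.252, 0.968, -0.0], [0.968, -0.252, 0.0], [0.0, -0.0, -1.0]]
ft_force: [0.7, -0.4, 0.6]
grip_width: -0.0002
gripper_force: 0.0
```

Request:
arm_command(
  turn=[
    [0,0,0],
    [0,0,0],
    [0,0,0],
    [0,0,0],
    [0,0,0],
    [0,0,0],
    [0,0,0],
    [0,0,0],
    [0,0,0],
    [0,0,0],
    [0,0,0],
    [0,0,0],
  ],
  xyz=[
    [0,0,0],
    [0,0,0],
    [0,0,0],
    [0,0,0],
    [0,0,0],
    [0,0,0],
    [0,0,0],
    [0,0,0],
    [0,0,0],
    [0,0,0],
    [0,0,0],
    [0,0,0],
  ],
  claw=[0,0,0,0,0,0,0,0,0,0,0,0],
)

```text
time_s: 17.6
position: [0.4369, -0.2346, 0.2439]
tool_rot: [[0.251, 0.968, 0.0], [0.968, -0.251, -0.0], [-0.0, 0.0, -1.0]]
ft_force: [-0.0, 0.1, -0.5]
grip_width: 0.0002
gripper_force: 0.0
```

```bash
python3 - <<'E'
from h import *
s=env.observe();print(s["time_s"],s["position"],s["ft_force"])
im,d=imaging.get_image("scene");a=im[150:330,170:350];im2,_=imaging.get_image("side");b=im2[150:330,220:400]
cv2.imwrite("pics/s5.png",cv2.resize(np.hstack([a,b]),None,fx=2.2,fy=2.2))
E
```

```text
17.6 [ 0.43691141 -0.23458339  0.24385053] [-0.03300957  0.0889136  -0.45939667]
```

View pics/s5.png

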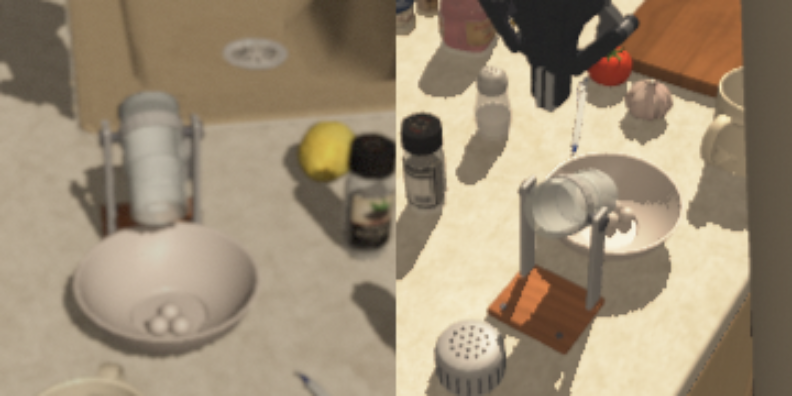

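All three beads are in the bowl at (168,318) in the left panel. The jar is mouth-down at its stop, the cap lies flat at (470,355) in the right panel, and the arm is clear.

```bash
python3 -c "
from rig import env
print(env.close_job())"
```

```text
the job is handed in; nothing more can be done
None
```

The job is handed in: the cap was unscrewed and laid flat on the bare worktop, then the jar was tipped and all three beads poured into the bowl; the last pictures show the bowl, salt shaker and spice jar in place.

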